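# Dock the torch in its charging cradle and bolt it in

## Task

Put the black pocket torch into the charging cradle: push its narrow tail in under the hood against the spring contact, then tip the head down so that the torch lies fully down in both saddles with its head against the end stop. Then slide the keeper bolt fully home over the head. Leave the other things on the bench where they are.

Things in the scene. Friction and masses are not known exactly. Their poses are not given: they have to be found in the camera images.
- torch_center (a point): Black pocket torch lying on the bench, 122 mm long, round, slightly conical: tail 26 mm across, head 33 mm. Point on its axis at mid-length, 15 mm above the surface it lies on. x runs tail to head along the underside, z up as it starts (roll about its length does not matter). Tail face at x = -61 mm, head face at +61. About 0.15 kg.
- torch_tail (a point): Point on the torch's axis 1 mm inside its tail face (13 mm above the underside).
- torch_head (a point): Point on the torch's axis 1 mm inside its head face (17 mm above the underside).
- dock_seat (a point): Grey charging cradle, fixed, base plate 262 x 90 x 10 mm. Point where torch_center lies once seated, 45 mm above the bench. Cradle axes: x from the spring end (nearer the robot) to the end stop, z up; the cradle x given in these entries is measured from here, heights from the bench. The hood and end stop prevent a level entry: go in tail down by 20 to 30 degrees, head passing over the end stop.
- dock_tail_seat (a point): Where torch_tail lies once seated. Tail saddle: cradle x -50 to -38 mm, floor at height 30 mm, cheeks leaning outward 25 degrees up to height 45 mm, which centre the torch. Between the saddles (x -34 to +32) there is only the base plate: room for fingers.
- dock_head_seat (a point): Where torch_head lies once seated. Head saddle: cradle x +36 to +54 mm, floor at height 30 mm, cheeks as at the tail.
- end_stop (a point): End stop: upright wall 50 mm wide, 14 mm thick, top at height 83 mm. Point at the top edge of the face that meets the torch's head, cradle x = +61 mm.
- hood_lip (a point): Middle of the lower edge of the hood's lip, cradle x = -46 mm, height 72 mm. The hood (5 mm thick, 54 mm wide) covers the tail bay from here back to x = -110, with side walls leaving 46 mm between them. The tail goes in under it.
- plunger (a joint): Spring contact: a disc 22 mm across under the hood, centre at height 43 mm, face at cradle x = -53 mm when free. Value: how far it is pressed in toward -x along cradle x, m; 0 free, 0.008 with the torch seated, 0.022 at its end. About 2 N at 0 growing to 7.5 N at 0.022.
- bolt (a joint): Keeper bolt, steel bar 14 mm wide and 10 mm thick that slides through the end stop at height 67 to 77 mm, 3 mm above the seated head: 0 withdrawn, 0.040 m fully home over the head. It starts withdrawn to within 8 mm, slides toward -x of dock_seat (toward the spring end), stays where it is left, friction about 1.5 N.
- bolt_knob (a point): Top centre of the bolt's upright round knob, 16 mm in diameter, its top at height 110 mm and standing 33 mm above the bar. With the bolt withdrawn it stands 125 mm along +x of dock_seat. Push it toward -x of dock_seat to shut the bolt.
- tin_center (a point): Bystander: low round tin with a blue lid, 62 mm in diameter, 32 mm high; its centre.
- coil_center (a point): Bystander: standing coil spring, 47 mm in diameter, 52 mm high; its centre.
- piston_center (a point): Bystander: flat round piston with a hole in the middle, 44 mm in diameter, 14 mm high; its centre.

How it is judged:
On the way:
1. the torch lies seated in the cradle, tail against the spring contact, while the bolt is still withdrawn (distance between torch_tail and dock_tail_seat below 0.006 m and distance between torch_head and dock_head_seat below 0.006 m and value of joint bolt below 0.015 m), for 0.2 s.
At the end, for the whole second after the job is handed in: The torch lies at rest in the cradle, its tail and head points each within 6 mm of their seats, the spring contact pressed in by more than 4 mm, and the bolt within 4 mm of fully home (joint above 0.036) (distance between torch_tail and dock_tail_seat below 0.006 m and distance between torch_head and dock_head_seat below 0.006 m and value of joint bolt above 0.036 m and value of joint plunger above 0.004 m and linear speed of torch below 0.01 m/s); the robot touches nothing.
It fails at once if the tin is moved by more than 30 mm (distance of tin_center from where it was at the start of the episode above 0.03 m).
It fails at once if the coil spring is moved by more than 30 mm (distance of coil_center from where it was at the start of the episode above 0.03 m).
It fails at once if the piston is moved by more than 30 mm (distance of piston_center from where it was at the start of the episode above 0.03 m).
It also fails if it takes over 51 s, if anything falls off the work surface, if the arm or the gripper's body presses on something with over 40 N, if the wrist force passes 120 N, or if a joint passes its speed limit or range.

## Robot

A 6-joint arm with a two-finger parallel gripper is mounted at the origin on a cart in front of the work surface, level with it; the furniture and walls round the work are solid. World frame = base frame: x ahead of the robot, y to its left, z up, the work surface at z = 0. Lengths are in m, angles in rad, forces in N, time in s.
With the tool pointing down it reaches from about 0.35 to 0.975 m from the base axis. Payload 4.9 kg.
Tool frame: the origin (TCP) lies at the very end of the fingers, on their centre line; the grasp point (between the pads) lies 19 mm behind it; x points along the fingers, y is the direction in which the jaws open and shut, and the axes are right-handed (so a half turn about x gives the same grasp; the last joint's range is limited). The gripper opens to 85 mm and grips with 20 to 120 N. Pads are 22 mm wide; open, the fingers measure 114 mm over their backs; the gripper's body (76 mm by 85 mm) begins 54 mm behind the grasp point. The pads swing forward as they close: fully open they stand 13 mm farther back than shut.
Start: joints at [1.076, 0.053, 1.613, -0, 1.476, -0.119], TCP at [0.229, 0.581, 0.198] pointing down, gripper open.
Joint ranges: [-3.01, 3.01], [-1.01, 2.22], [0.06, 2.58], [-1.02, 4.17], [0.09, 2.62], [-3.14, 3.14]. Speed limits (rad/s): [2.57, 2.57, 3.14, 3.14, 3.14, 3.14].

## Interface

Orientations are given as a rotation vector (axis times angle).
In Python, from station import ctrl, get_image, calibration, finish_job, search_frame, cut_out, mark_of gives the robot as it stands. The module is installed in compiled form; this text tells all that it offers.
- The arm moves only by the tool arm_command, never from a script. Its argument "plan" is a list that holds one entry, the list of rows, each a list of 7 numbers: the shift along the tool's x, y, z in m, then the turn, a rotation vector about the tool's x, y, z in degrees, then the finger opening in m, from 0 to 0.0854. A call has 1 to 20 rows; each row shifts and turns the pose as measured when the row begins, along the tool's axes as they then stand; what a row does not reach is not made up. A row lasts 1/12 s, in which the tool goes at most 41.7 mm and 7.16 degrees, less where a joint would pass 70% of its speed; a pose out of reach is approached as far as the arm can. A call with a gripper value outside its range is refused whole. The fingers move at their own pace and stop on an object; "squeeze" is the grip in N (left out, the last holds). Time passes only in rows, so rows that do not move let the fingers close. It gives the time, the measured TCP pose, the force and the opening at its end, in the units of the state.
- ctrl.get_obs(): the state, without advancing time (a new reading comes with each control period).
- get_image(name): name is "scene" or "top" or "wrist"; returns the picture (400x640x3 uint8, red, green, blue); there is no depth.
- calibration(name): a dict with "fx", "fy", "cx", "cy" (pixels), "cam_to_world" (4x4, takes a point from camera to world coordinates); the wrist camera has in their place "hand_eye" (4x4, takes a point from camera to tool coordinates, whose origin is the TCP and whose axes are the tool frame's). Camera axes: x right, y down, z forward; pixel columns grow to the right and rows downward; lengths in m; the calibration is good to about 2 mm. A picture is of the moment at which its call begins: read the wrist's pose just before it. calibration takes no time and is no camera call.
- finish_job(): hands the job in, once; it reports no verdict.
Trained networks look in the newest picture that a camera, given by its name, has taken for a name from the list of things; names that differ only in an ending like _2 or _b are one class to them, and where a whole thing is asked for, a point or a joint stands for the part that bears it (a point fixed in the world has none). Each returns a list of dicts, best first, with "conf" (0 to 1); they miss things now and then, are a little off and sometimes report something else, mostly with a low value. They report only what shows in the picture. A call takes as long as a camera call.
- search_frame(camera, thing): "at" ([x, y, z] in m, in the coordinates of the camera as it stood for that picture, good to about 4 mm: the middle of the surface that is visible of it).
- cut_out(camera, thing): "mask" (400x640 bool, what is visible of it).
- mark_of(camera, thing): "at" ([x, y, z] in m, in the coordinates of the camera as it stood for that picture, good to about 4 mm: a listed point, or the origin of a listed thing).
The state is a dict: "t": time; "q": joint angles; "dq": joint speeds; "effort": joint torques, N m; "tool_pos": TCP position; "tool_rot": TCP orientation; "contact_force": force on the tool from outside, world axes, zero at the start; "wrist_torque": the same for the moment, N m; "opening": finger opening in m.
Only numpy, scipy, OpenCV 4.12 (cv2) and the standard library are available. Lean on these libraries where they do the work, as an engineer would, in place of code of your own. Each camera call takes 0.05 s, during which the arm holds its last target. There are 200 camera calls.

## Working session

There is one attempt and no reset: what is moved stays moved. The work goes in short steps, Python scripts to look and compute and a tool call to move; the robot and the scene stay as the last step left them, time stands still between calls to the robot, and variables do not carry over. Pictures are saved under pics/ and viewed, about 8 in all and at most 12, crops included, and the job is handed in when it is done.

Besides the shell and the picture viewer there is one more tool, called after ">>>" by a JSON object that holds its "fn" and its "kwargs", one argument or row to a line. arm_command: Moves the arm, as the interface text tells. Its arguments: {"type":"object","properties":{"plan":{"type":"array","items":{"type":"array","items":{"type":"array","items":{"type":"number"}}}},"squeeze":{"type":"number"}},"required":["plan"]}

```bash
mkdir -p pics
cat > h.py <<'E'
import numpy as np, cv2
from scipy.spatial.transform import Rotation as R
from station import *
np.set_printoptions(precision=4,suppress=True)
def T_tool():
    o=ctrl.get_obs(); T=np.eye(4); T[:3,:3]=R.from_rotvec(o["tool_rot"]).as_matrix(); T[:3,3]=o["tool_pos"]; return T
def c2w(cam):
    c=calibration(cam)
    return np.array(c["cam_to_world"]) if "cam_to_world" in c else T_tool()@np.array(c["hand_eye"])
def mark(cam,n,f=mark_of):
    M=c2w(cam); r=f(cam,n)
    return [((M@np.r_[d["at"],1])[:3].round(4).tolist(),round(d["conf"],2)) for d in r[:2]]
E
python3 - <<'E'
from h import *
o=ctrl.get_obs(); print(o["t"],o["tool_pos"],R.from_rotvec(o["tool_rot"]).as_matrix(),o["opening"])
for c in ["scene","top"]:
    im=get_image(c); cv2.imwrite(f"pics/{c}0.png",im[:,:,::-1])
    for n in ["torch_center","torch_tail","torch_head","dock_seat","dock_tail_seat","dock_head_seat","end_stop","hood_lip","bolt_knob","tin_center","coil_center","piston_center"]:
        print(c,n,mark(c,n))
E
```

```text
0.0 [0.2291 0.5808 0.197 ] [[-0.001   0.367   0.9302]
 [-0.0018  0.9302 -0.367 ]
 [-1.     -0.002  -0.0002]] 0.08558583850480278
scene torch_center []
scene torch_tail [([0.3653, 0.2605, 0.0104], 0.97)]
scene torch_head [([0.4858, 0.2568, 0.017], 0.74), ([0.6176, -0.1997, 0.0082], 0.66)]
scene dock_seat [([0.5235, -0.0414, 0.0459], 0.66)]
scene dock_tail_seat [([0.4653, -0.0518, 0.0451], 0.95)]
scene dock_head_seat [([0.5873, -0.0318, 0.0477], 0.68)]
scene end_stop [([0.5841, -0.0389, 0.0839], 0.77), ([0.4825, -0.0536, 0.0741], 0.6)]
scene hood_lip [([0.4864, -0.052, 0.0737], 0.59)]
scene bolt_knob [([0.366, 0.2599, 0.0151], 0.65), ([0.643, -0.0242, 0.1078], 0.57)]
scene tin_center [([0.4359, -0.2491, 0.016], 0.94), ([0.4869, 0.2568, 0.0136], 0.32)]
scene coil_center [([0.6341, 0.2527, 0.0256], 0.74)]
scene piston_center [([0.4864, -0.0528, 0.0728], 0.69), ([0.618, -0.1968, 0.0073], 0.55)]
top torch_center [([0.4295, 0.255, 0.0136], 0.81)]
top torch_tail [([0.3668, 0.2609, 0.0144], 0.67)]
top torch_head [([0.4887, 0.2571, 0.0192], 0.86), ([0.4633, -0.0532, 0.0431], 0.3)]
top dock_seat [([0.524, -0.0447, 0.0483], 0.77)]
top dock_tail_seat [([0.4657, -0.0553, 0.0417], 0.6)]
top dock_head_seat [([0.585, -0.0366, 0.0472], 0.58), ([0.4907, 0.256, 0.0207], 0.44)]
top end_stop [([0.583, -0.0375, 0.083], 0.79)]
top hood_lip [([0.4853, -0.0531, 0.0723], 0.63), ([0.4903, 0.2562, 0.0215], 0.31)]
top bolt_knob [([0.6483, -0.0308, 0.1105], 0.43), ([0.3704, 0.2585, 0.017], 0.32)]
top tin_center [([0.4332, -0.2573, 0.015], 0.89), ([0.3673, 0.2607, 0.013], 0.46)]
top coil_center [([0.6325, 0.2503, 0.0221], 0.56)]
top piston_center [([0.6149, -0.1995, 0.0098], 0.8), ([0.5257, -0.0421, 0.0424], 0.32)]
```

Run:
```python
import cv2,numpy as np
a=cv2.imread("pics/scene0.png");b=cv2.imread("pics/top0.png")
cv2.imwrite("pics/both0.png",cv2.resize(np.vstack([a,b]),(480,600),interpolation=cv2.INTER_AREA))
```

```text
(no output)
```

View pics/both0.png

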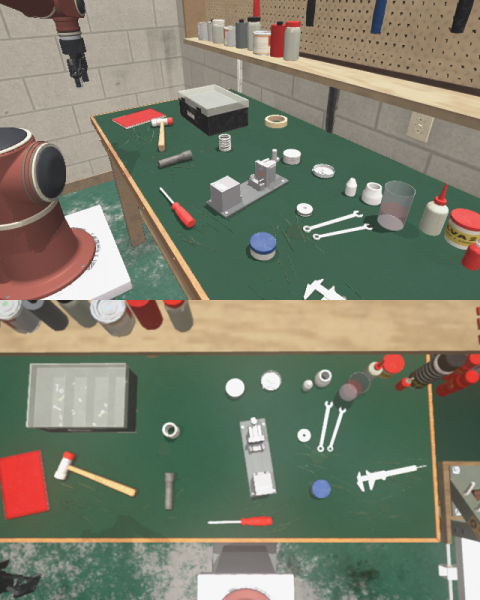

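The composite shows the torch at (169,490) in the lower (top-view) picture, the cradle at about (258,457) and the coil at (170,430). That agrees with the networks' positions. The torch yaw is about -1.8° and the cradle yaw about 9°. Next I move above the torch.

>>> {"fn": "arm_command", "kwargs": {
  "plan": [
    [[0.003,-0.019,0.026,0,0,0,0.085],[0.003,-0.019,0.026,0,0,0,0.085],[0.003,-0.019,0.026,0,0,0,0.085],[0.003,-0.019,0.026,0,0,0,0.085],[0.003,-0.019,0.026,0,0,0,0.085],[0.003,-0.019,0.026,0,0,0,0.085],[0.003,-0.019,0.026,0,0,0,0.085],[0.003,-0.019,0.026,0,0,0,0.085],[0.003,-0.019,0.026,0,0,0,0.085],[0.003,-0.019,0.026,0,0,0,0.085],[0.003,-0.019,0.026,0,0,0,0.085],[0.003,-0.016,0.023,0,0,0,0.085],[0,0,0,-6.6,0,0,0.085],[0,0,0,-6.6,0,0,0.085],[0,0,0,-6.6,0,0,0.085],[0,0,0,0,0,0,0.085]]
  ],
  "squeeze": 80
}}

```text
t: 2.63
tool_pos: [0.4443, 0.2443, 0.1617]
tool_rot: [0.014, 1.565, -0.007]
contact_force: [-0.3, -0.2, 0.6]
opening: 0.0849
```

```bash
cat >> h.py <<'E'
def pose():
    o=ctrl.get_obs(); T=T_tool(); print("t",round(o["t"],2),"pos",T[:3,3],"z",T[:3,2],"x",T[:3,0],"F",np.array(o["contact_force"]).round(1),"op",round(o["opening"],4))
    return T
E
python3 - <<'E'
from h import *
T=pose(); im=get_image("wrist"); cv2.imwrite("pics/w1.png",im[:,:,::-1])
for n in ["torch_center","torch_tail","torch_head"]: print(n,mark("wrist",n))
M=c2w("wrist");c=calibration("wrist")
for p in ([.366,.2607,.013],[.487,.257,.017]):
    q=np.linalg.inv(M)@np.r_[p,1]; print(c["fx"]*q[0]/q[2]+c["cx"],c["fy"]*q[1]/q[2]+c["cy"])
E
```

```text
t 2.63 pos [0.4443 0.2443 0.1617] z [ 0.9999 -0.0136  0.0053] x [ 0.0053  0.004  -1.    ] F [-0.3 -0.2  0.6] op 0.0849
torch_center [([0.4278, 0.2564, 0.0139], 0.66)]
torch_tail [([0.3641, 0.256, 0.0168], 0.78)]
torch_head []
337.3585728892957 93.03787979956087
334.4251650621619 218.90782991472008
```

View pics/w1.png

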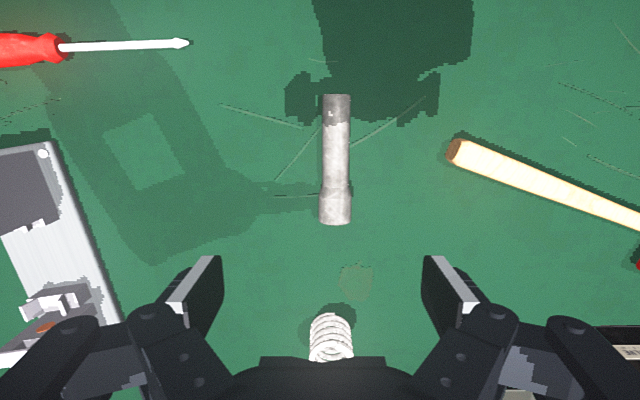

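The torch runs from its tail at (337,94) to its head at (335,225), which agrees with the projected estimate to a few pixels. The paths beside it are free, so I descend.

>>> {"fn": "arm_command", "kwargs": {
  "plan": [
    [[0.02,0.0135,-0.012,-0.7,0,0,0.085],[0.03,0,0,0,0.3,0,0.085],[0.03,0,0,0,0,0,0.085],[0.03,0,0,0,0,0,0.085],[0.02,0,0,0,0,0,0.085],[0,0,0,0,0,0,0.085]]
  ]
}}

```text
t: 3.33
tool_pos: [0.4352, 0.2635, 0.0321]
tool_rot: [0.015, 1.56, -0.001]
contact_force: [-1.0, -0.2, -1.0]
opening: 0.0852
```

Run:
```python
from h import *
pose()
```

```text
t 3.33 pos [0.4352 0.2635 0.0321] z [ 0.9999 -0.0108  0.0102] x [ 0.0103  0.0088 -0.9999] F [-1.  -0.2 -1. ] op 0.0852
```

>>> {"fn": "arm_command", "kwargs": {
  "plan": [
    [[0.014,-0.005,-0.002,0.9,-0.6,-0.5,0.085],[0.015,0,0,0,0,0,0.085],[0,0,0,0,0,0,0.085]]
  ]
}}

```text
t: 3.58
tool_pos: [0.4339, 0.2595, 0.0038]
tool_rot: [0.023, 1.549, -0.023]
contact_force: [-0.7, 0.7, 0.2]
opening: 0.0849
```

Run:
```python
from h import *
pose()
```

```text
t 3.58 pos [0.4339 0.2595 0.0038] z [ 0.9993 -0.0292  0.0216] x [ 0.0216 -0.0003 -0.9998] F [-0.7  0.7  0.2] op 0.0849
```

>>> {"fn": "arm_command", "kwargs": {
  "plan": [
    [[0.001,-0.001,0,0,1.2,0,0.085],[0,0,0,0,0,0,0.0],[0,0,0,0,0,0,0.0],[0,0,0,0,0,0,0.0],[0,0,0,0,0,0,0.0],[0,0,0,0,0,0,0.0],[0,0,0,0,0,0,0.0],[0,0,0,0,0,0,0.0],[0,0,0,0,0,0,0.0],[0,0,0,0,0,0,0.0]]
  ],
  "squeeze": 80
}}

```text
t: 4.42
tool_pos: [0.4395, 0.2612, 0.0115]
tool_rot: [0.028, 1.561, -0.02]
contact_force: [0.4, 0.4, -0.4]
opening: -0.0001
```

Run:
```python
from h import *
T=pose(); im=get_image("wrist"); cv2.imwrite("pics/w2.png",im[:,:,::-1])
for n in ["torch_tail","torch_head"]: print(n,mark("wrist",n))
```

```text
t 4.42 pos [0.4395 0.2612 0.0115] z [ 0.9995 -0.0305  0.0094] x [ 0.0096  0.0053 -0.9999] F [ 0.4  0.4 -0.4] op -0.0001
torch_tail [([0.3653, 0.2596, 0.0168], 0.68)]
torch_head []
```

View pics/w2.png

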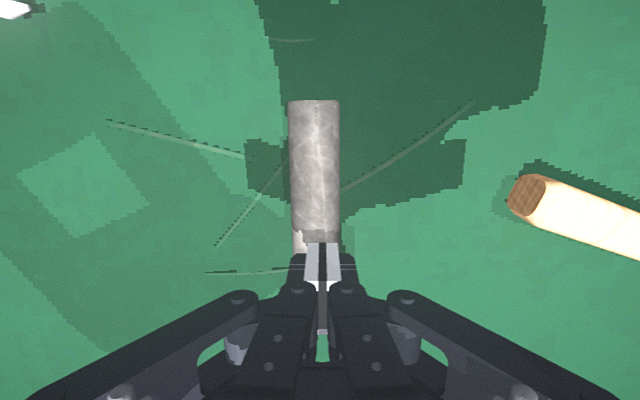

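The wrist view shows the tail at (313,100) and the fingers fully shut, so nothing is held and the torch may have slipped out. I check with the fixed cameras.

Run:
```python
from h import *
ims=[]
for c in ["scene","top"]:
    im=get_image(c)
    for n in ["torch_center","torch_tail","torch_head"]: print(c,n,mark(c,n))
    k=calibration(c); q=np.linalg.inv(c2w(c))@np.r_[.43,.259,.02,1]; u=int(k["fx"]*q[0]/q[2]+k["cx"]); v=int(k["fy"]*q[1]/q[2]+k["cy"])
    ims.append(cv2.resize(im[max(v-60,0):v+60,max(0,u-80):u+80],(640,480),interpolation=cv2.INTER_CUBIC)[90:390])
cv2.imwrite("pics/s2.png",np.vstack(ims)[:,:,::-1])
M=c2w("wrist");c=calibration("wrist")
for px in [(313,100),(300,250)]:
    d=M[:3,:3]@[(px[0]-c["cx"])/c["fx"],(px[1]-c["cy"])/c["fy"],1]; 
    for z in(.013,.026): print(px,z,M[:3,3]+d*(z-M[2,3])/d[2])
```

```text
scene torch_center [([0.4271, 0.2534, 0.0161], 0.83)]
scene torch_tail [([0.3678, 0.2591, 0.0116], 0.63)]
scene torch_head [([0.4874, 0.2551, 0.013], 0.55)]
top torch_center [([0.4311, 0.2572, 0.0154], 0.61)]
top torch_tail [([0.3711, 0.2625, 0.0142], 0.6)]
top torch_head [([0.4902, 0.2574, 0.0186], 0.66)]
(313, 100) 0.013 [0.367  0.2588 0.013 ]
(313, 100) 0.026 [0.367  0.2591 0.026 ]
(300, 250) 0.013 [0.4476 0.2483 0.013 ]
(300, 250) 0.026 [0.4415 0.2494 0.026 ]
```

View pics/s2.png

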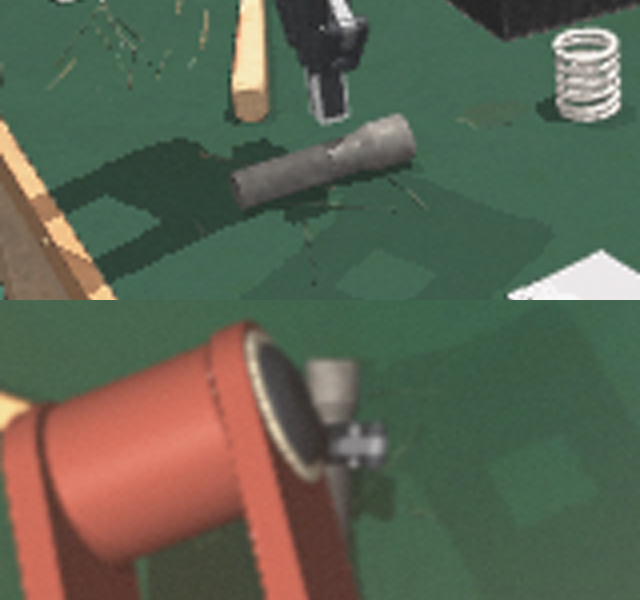

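Run:
```python
from h import *
T=pose(); o=ctrl.get_obs(); print(o["q"],o["dq"])
# where do fingertips appear in scene? project TCP
for c in ["scene","top"]:
    k=calibration(c)
    for p in (T[:3,3],T[:3,3]+[0,0,.02],T[:3,3]+[0,0,.04],[.43,.259,.02]):
        q=np.linalg.inv(c2w(c))@np.r_[p,1]; print(c,p,k["fx"]*q[0]/q[2]+k["cx"],k["fy"]*q[1]/q[2]+k["cy"])
```

```text
t 4.97 pos [0.4395 0.2612 0.0114] z [ 0.9995 -0.0305  0.0093] x [ 0.0095  0.0052 -0.9999] F [-0.6 -0.6 -0. ] op -0.0001
[ 0.3898 -0.0299  2.0288  0.0013  1.1319 -1.1511] [ 0.0001  0.0002 -0.0004  0.0019 -0.      0.0016]
scene [0.4395 0.2612 0.0114] 236.7138935264332 210.86516287006353
scene [0.4395 0.2612 0.0314] 235.87947754628664 204.36514491235022
scene [0.4395 0.2612 0.0514] 235.02999909898472 197.74779182524472
scene [0.43, 0.259, 0.02] 233.38605689274124 209.36215944355177
top [0.4395 0.2612 0.0114] 223.7204250895736 249.3915020959012
top [0.4395 0.2612 0.0314] 221.84569174752798 249.49093931892273
top [0.4395 0.2612 0.0514] 219.89882142435061 249.5942027400067
top [0.43, 0.259, 0.02] 223.70007073612913 253.20869536509525
```

Run:
```python
from h import *
c=calibration("wrist"); H=np.array(c["hand_eye"]); print(c["fx"],c["cx"],c["cy"]); print(H)
M=c2w("wrist"); print("cam pos",M[:3,3],"depth from tail width",c["fx"]*.026/50)
for x in (0,-.01,-.02,-.03,-.04):
    q=np.linalg.inv(H)@[x,0,0,1]; print(x,c["fx"]*q[0]/q[2]+c["cx"],c["fy"]*q[1]/q[2]+c["cy"],q[2])
print(np.linalg.inv(M)@[.367,.259,.02,1])
c=calibration("scene"); print(np.array(c["cam_to_world"]),c["fx"])
```

```text
337.1136537683511 322.0806997213745 199.5791247978055
[[ 0.0008 -0.2797  0.9601 -0.1757]
 [ 1.     -0.0007 -0.001   0.    ]
 [ 0.0009  0.9601  0.2797 -0.0717]
 [ 0.      0.      0.      1.    ]]
cam pos [0.3662 0.2625 0.1864] depth from tail width 0.1752990999595426
0 322.384484935708 234.6662249779564 0.18876939600483064
-0.01 322.3865908762404 241.80975946196702 0.17916863470920827
-0.02 322.388935289214 249.76221332448227 0.1695678734135859
-0.03 322.3915611118978 258.6692335380129 0.15996711211796352
-0.04 322.3945222475909 268.7136648073778 0.15036635082234115
[-0.0042 -0.0471  0.1596  1.    ]
[[ 0.8394 -0.2754  0.4685  0.1098]
 [-0.5432 -0.3997  0.7383 -0.6616]
 [-0.0161 -0.8743 -0.4851  0.5445]
 [ 0.      0.      0.      1.    ]] 404.5351093782309
```

Run:
```python
import cv2
a=cv2.imread("pics/w2.png")[200:400,190:450]; cv2.imwrite("pics/w2c.png",cv2.resize(a,(780,600),interpolation=cv2.INTER_CUBIC))
```

```text
(no output)
```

View pics/w2c.png

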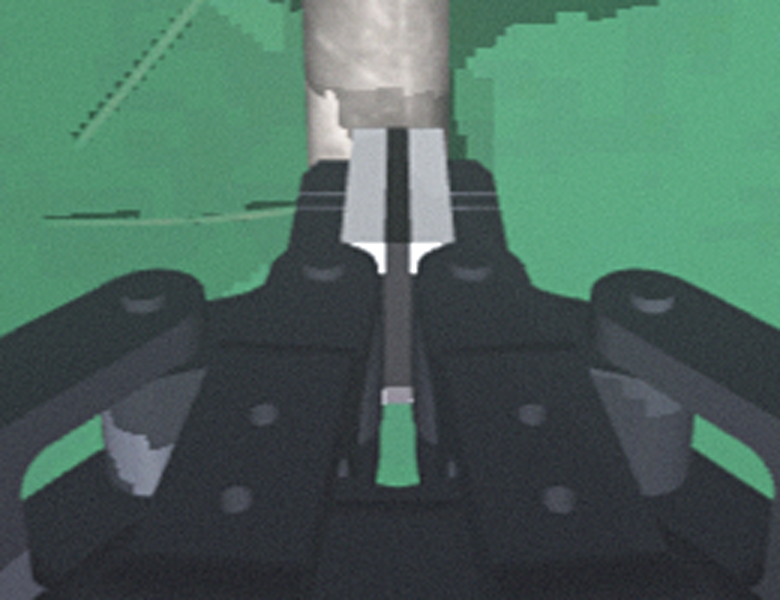

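The crop shows the shut fingertips at full-frame pixel (322,243). A tip at the reported TCP should appear near row 215. The scene view also puts the tips about 30 mm above the reported TCP. So the fingers passed over the torch, and the real tips lie about 30 mm short of the reported TCP. I raise, re-open and measure this.

>>> {"fn": "arm_command", "kwargs": {
  "plan": [
    [[-0.03,0,0,0,0,0,0.085],[-0.02,0,0,0,0,0,0.085],[0,-0.0035,-0.006,0,0.5,-0.3,0.085],[0,0,0,0,0,0,0.085],[0,0,0,0,0,0,0.085],[0,0,0,0,0,0,0.085]]
  ]
}}

```text
t: 5.47
tool_pos: [0.4302, 0.2563, 0.0596]
tool_rot: [0.022, 1.576, -0.026]
contact_force: [-0.3, 0.7, 0.7]
opening: 0.0725
```

Run:
```python
from h import *
T=pose(); w=get_image("wrist"); im=get_image("scene")
for n in ["torch_tail","torch_center"]: print(n,mark("wrist",n))
k=calibration("scene"); q=np.linalg.inv(c2w("scene"))@np.r_[T[:3,3],1]; u=int(k["fx"]*q[0]/q[2]+k["cx"]); v=int(k["fy"]*q[1]/q[2]+k["cy"]); print(u,v)
a=cv2.resize(im[v-50:v+50,u-60:u+60],(480,400),interpolation=cv2.INTER_CUBIC)
cv2.drawMarker(a,(240,200),(255,0,0),0,12)
b=cv2.resize(w,(480,300))[:200]
k=calibration("wrist")
cv2.imwrite("pics/c3.png",np.vstack([a,b])[:,:,::-1])
```

```text
t 5.47 pos [0.4302 0.2563 0.0596] z [ 0.9995 -0.0306 -0.005 ] x [-0.005  -0.0022 -1.    ] F [-0.3  0.7  0.7] op 0.0725
torch_tail [([0.3639, 0.2589, 0.0138], 0.76)]
torch_center [([0.4275, 0.2557, 0.0117], 0.89)]
232 196
```

View pics/c3.png

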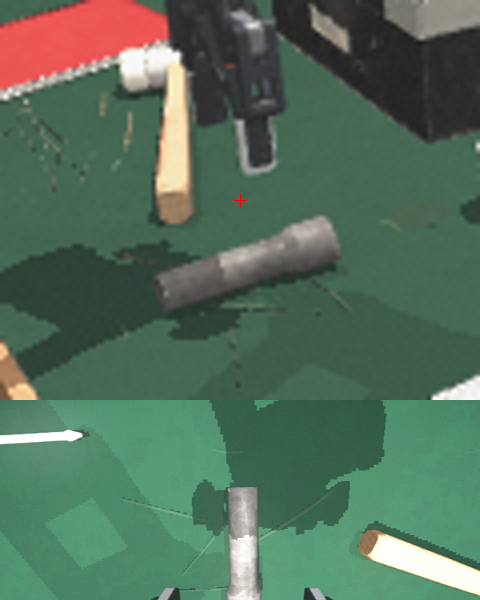

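Marker against tips: the near fingertip is at (258,168), the far one at about (205,120), and the reported TCP at (240,200). That is about 42 mm short with the gripper nearly open, so the 30 mm offset when shut is confirmed. I descend accordingly and watch the force.

>>> {"fn": "arm_command", "kwargs": {
  "plan": [
    [[0.03,0.001,0.003,0,-0.3,0,0.085],[0.03,0,0,0,0,0,0.085],[0.015,0,0,0,0,0,0.085],[0.008,0,0,0,0,0,0.085],[0,0,0,0,0,0,0.085]]
  ]
}}

```text
t: 6.08
tool_pos: [0.4347, 0.2577, -0.0261]
tool_rot: [0.023, 1.568, -0.025]
contact_force: [-0.2, -0.6, -0.4]
opening: 0.0848
```

Run:
```python
from h import *
T=pose()
```

```text
t 6.08 pos [ 0.4347  0.2577 -0.0261] z [ 0.9995 -0.0306  0.0029] x [ 0.0028 -0.0014 -1.    ] F [-0.2 -0.6 -0.4] op 0.0848
```

>>> {"fn": "arm_command", "kwargs": {
  "plan": [
    [[0.004,0,0,0,0,0,0.085],[0,0,0,0,0,0,0.0],[0,0,0,0,0,0,0.0],[0,0,0,0,0,0,0.0],[0,0,0,0,0,0,0.0],[0,0,0,0,0,0,0.0],[0,0,0,0,0,0,0.0],[0,0,0,0,0,0,0.0]]
  ],
  "squeeze": 80
}}

```text
t: 6.75
tool_pos: [0.4379, 0.2589, -0.026]
tool_rot: [0.025, 1.562, -0.023]
contact_force: [-0.3, -0.1, -1.3]
opening: 0.0282
```

Run:
```python
from h import *
T=pose()
```

```text
t 6.75 pos [ 0.4379  0.2589 -0.026 ] z [ 0.9995 -0.0304  0.0089] x [ 0.009   0.0008 -1.    ] F [-0.3 -0.1 -1.3] op 0.0282
```

The torch is held with the opening at 28.2 mm. I lift it and carry it toward the cradle, turning about +10.8° in world yaw.

>>> {"fn": "arm_command", "kwargs": {
  "plan": [
    [[-0.03,0,0,0,0,0,0.0],[-0.035,0,0,0,0,0,0.0],[-0.035,0,0,0,0,0,0.0],[-0.035,0,0,0,0,0,0.0],[-0.03,0,0,0,0,0,0.0],[0,-0.028,0,-1,0,0,0.0],[0,-0.028,0,-1,0,0,0.0],[0,-0.028,0,-1,0,0,0.0],[0,-0.028,0,-1,0,0,0.0],[0,-0.028,0,-1,0,0,0.0],[0,-0.028,0,-1,0,0,0.0],[0,-0.028,0,-1,0,0,0.0],[0,-0.028,0,-1,0,0,0.0],[0,-0.028,0,-1,0,0,0.0],[0,-0.028,0,-1,0,0,0.0],[0,-0.02,0,-0.8,0,0,0.0],[0,0,0,0,0,0,0.0]]
  ]
}}

```text
t: 8.17
tool_pos: [0.45, -0.0526, 0.1436]
tool_rot: [-0.138, 1.561, 0.135]
contact_force: [-0.5, -0.1, -1.2]
opening: 0.0281
```

Run:
```python
from h import *
T=pose(); w=get_image("wrist"); cv2.imwrite("pics/w4.png",w[:,:,::-1])
Ti=np.linalg.inv(T)
for n in ["torch_tail","torch_center","torch_head"]:
    for p,c in mark("wrist",n): print(n,p,c,"tool",(Ti@np.r_[p,1])[:3])
for n in ["dock_seat","dock_tail_seat","dock_head_seat","end_stop","hood_lip","bolt_knob"]: print(n,mark("wrist",n))
```

```text
t 8.17 pos [ 0.45   -0.0526  0.1436] z [0.9849 0.1732 0.0057] x [ 0.006 -0.001 -1.   ] F [-0.5 -0.1 -1.2] op 0.0281
torch_tail [0.3783, -0.0604, 0.1857] 0.74 tool [-0.0425  0.0047 -0.0717]
torch_center [0.4402, -0.0541, 0.1814] 0.74 tool [-0.0379  0.0001 -0.0096]
torch_head [0.4983, -0.0378, 0.1875] 0.76 tool [-0.0437  0.0061  0.0504]
dock_seat []
dock_tail_seat []
dock_head_seat []
end_stop [([0.4423, -0.0524, 0.1843], 0.68)]
hood_lip []
bolt_knob []
```

View pics/w4.png

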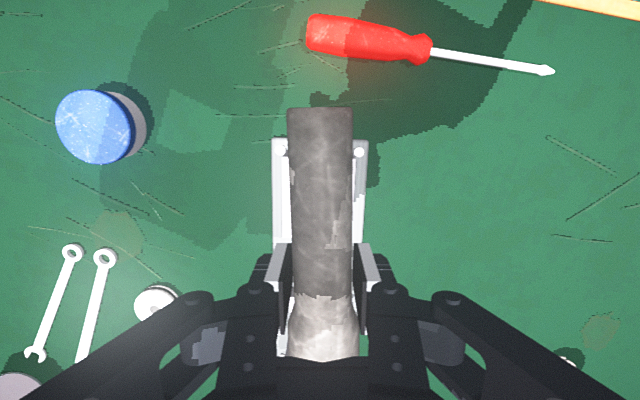

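The wrist view shows the torch tail at (320,107) on the tool's centre line, with the base plate's near corners at (272,140) and (368,140) symmetric about it. I fit the cradle pose from all the marks plus these plate edges.

Run:
```python
from h import *
from scipy.optimize import least_squares
L={"s":0,"t":-.060,"h":.060,"e":.061,"l":-.046}
W={"s":[(.5235,-.0414),(.524,-.0447)],"t":[(.4653,-.0518),(.4657,-.0553)],"h":[(.5873,-.0318),(.585,-.0366)],"e":[(.5841,-.0389),(.583,-.0375)],"l":[(.4864,-.052),(.4853,-.0531)]}
f=lambda p:np.ravel([np.array(w)-p[:2]-L[k]*np.array([np.cos(p[2]),np.sin(p[2])]) for k in L for w in W[k]])
r=least_squares(f,[.524,-.043,.16]); print("seat",r.x,np.degrees(r.x[2])); print(r.fun.reshape(-1,2))
M=c2w("wrist");c=calibration("wrist"); T=T_tool()
def bp(px,z):
    d=M[:3,:3]@[(px[0]-c["cx"])/c["fx"],(px[1]-c["cy"])/c["fy"],1]; return (M[:3,3]+d*(z-M[2,3])/d[2])[:2]
a,b,e,g=bp((272,140),.01),bp((368,140),.01),bp((271,240),.01),bp((368,240),.01)
print(a,b,np.linalg.norm(a-b)); n=a-b; print("edge yaw",np.degrees(np.arctan2(*(e-a)[::-1])),np.degrees(np.arctan2(*(g-b)[::-1])),"end yaw",np.degrees(np.arctan2(n[1],n[0]))-90,np.degrees(np.arctan2(-n[1],-n[0]))-90)
m=(a+b)/2; u=np.array([np.cos(r.x[2]),np.sin(r.x[2])]); d=m-r.x[:2]; print("plate end in cradle",d@u, u[0]*d[1]-u[1]*d[0])
# torch tail face centre at px (320.5,~) height ~ .186
print("tool yaw",np.degrees(np.arctan2(T[1,2],T[0,2])))
```

```text
seat [ 0.526  -0.0448  0.1512] 8.664394129735554
[[-0.0025  0.0034]
 [-0.002   0.0001]
 [-0.0014  0.002 ]
 [-0.001  -0.0015]
 [ 0.002   0.0039]
 [-0.0003 -0.0009]
 [-0.0022 -0.0033]
 [-0.0033 -0.0019]
 [ 0.0059 -0.0003]
 [ 0.0048 -0.0014]]
[ 0.4214 -0.1006] [ 0.406  -0.0147] 0.08723897770794277
edge yaw 7.194805450383641 12.426892821303415 end yaw -169.79046962360832 10.209530376391669
plate end in cradle -0.11293601604090879 0.00419257038429806
tool yaw 10.253646103510926
```

Run:
```python
import cv2
im=cv2.imread("pics/top0.png"); 
import sys; sys.path.insert(0,'.')
from h import *
c=calibration("top");Mi=np.linalg.inv(c2w("top"))
P=np.array([.524,-.043]);y=np.radians(9.2);u=np.array([np.cos(y),np.sin(y)]);n=np.array([-u[1],u[0]])
def pr(l,w,z):
    q=Mi@np.r_[P+l*u+w*n,z,1]; return c["fx"]*q[0]/q[2]+c["cx"],c["fy"]*q[1]/q[2]+c["cy"]
for l,w,z in [(-.046,-.027,.077),(-.046,.027,.077),(-.110,-.027,.077),(-.110,.027,.077),(.061,-.025,.083),(.061,.025,.083),(.075,-.025,.083),(.075,.025,.083),(.125,0,.110)]:
    p=pr(l,w,z); print(l,w,p)
u0,v0=map(int,pr(0,0,.045)); a=im[v0-75:v0+75,u0-50:u0+50]; b=cv2.resize(a,(400,600),interpolation=cv2.INTER_CUBIC)
for l,w,z in [(-.046,-.027,.077),(-.046,.027,.077),(-.110,-.027,.077),(-.110,.027,.077),(.061,-.025,.083),(.061,.025,.083),(.125,0,.110)]:
    p=pr(l,w,z); cv2.drawMarker(b,(int((p[0]-u0+50.5)*4),int((p[1]-v0+75.5)*4)),(0,0,255),0,10)
cv2.imwrite("pics/topc.png",b)
```

```text
-0.046 -0.027 (np.float64(358.87585757448585), np.float64(231.36425498855655))
-0.046 0.027 (np.float64(336.59647391582234), np.float64(235.0032602962926))
-0.11 -0.027 (np.float64(363.42976913643827), np.float64(257.977037792813))
-0.11 0.027 (np.float64(341.0200122575007), np.float64(261.6499618867619))
0.061 -0.025 (np.float64(350.7263929315831), np.float64(187.3672000212581))
0.061 0.025 (np.float64(330.17586564602135), np.float64(190.70464524831914))
0.075 -0.025 (np.float64(349.751756282198), np.float64(181.66681825900724))
0.075 0.025 (np.float64(329.2272496621066), np.float64(184.99756221992993))
0.125 0 (np.float64(336.42992282602324), np.float64(160.88931360087244))
```

View pics/topc.png

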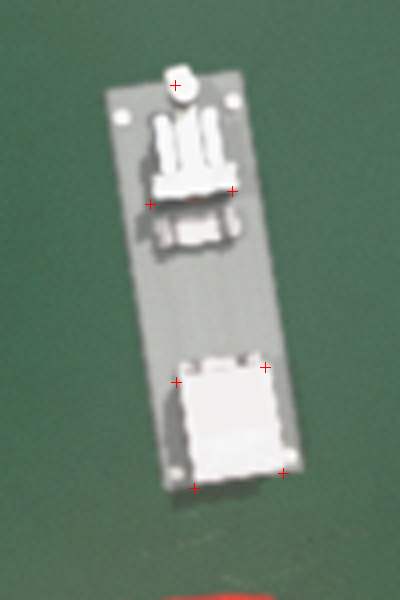

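The overlay shows the end stop edge near (152,198)–(238,190) and the hood front near (180,372)–(270,360). That implies a shift of about 3 mm from the first guess and matches the least-squares fit: seat (0.526, -0.0448), yaw 8.6°. Next I work out the entry path.

```bash
cat > plan.py <<'E'
from h import *
P=np.array([.526,-.0448]);Y=np.radians(8.6)
C=np.array([-.041,0,-.0096])   # torch centre in tool
A0=0.3                          # tool pitch (deg, z up) when torch level
def Rtool(phi):                 # tool pitch so that torch underside is head-up by phi deg
    a=np.radians(phi+A0-.0); z=np.array([np.cos(a),0,np.sin(a)]); x=np.array([np.sin(a),0,-np.cos(a)])
    Rz=R.from_euler("z",Y).as_matrix(); return Rz@np.c_[x,np.cross(z,x),z]
def tgt(xc,zc,phi):
    T=np.eye(4); T[:3,:3]=Rtool(phi); w=np.r_[P+xc*np.array([np.cos(Y),np.sin(Y)]),zc]; T[:3,3]=w-T[:3,:3]@C; return T
def delta(T,G):
    D=np.linalg.inv(T)@G; return (D[:3,3]*1000).round(1), np.degrees(R.from_matrix(D[:3,:3]).as_rotvec()).round(1)
def cradle():                   # torch centre in cradle + pitch, if grip unchanged
    T=T_tool(); w=T[:3,3]+T[:3,:3]@C; d=w[:2]-P; u=np.array([np.cos(Y),np.sin(Y)])
    return (np.r_[d@u,u[0]*d[1]-u[1]*d[0],w[2]]*1000).round(1), round(np.degrees(np.arcsin(T[2,2]))-A0,2)
E
python3 - <<'E'
from plan import *
def chk(xt,phi,clear=31.5):
    a=np.radians(phi); Rm=np.array([[np.cos(a),-np.sin(a)],[np.sin(a),np.cos(a)]])
    # local rel centre (mm): underside z=-15, tail top 11, head top 18
    xl=np.linspace(-61,61,245); lo=(Rm@np.array([xl,-15+0*xl])); hi=(Rm@np.array([xl,11+7*(xl+61)/122]))
    xc=xt-hi[0,0]; s=(lo[0]+xc>-50)&(lo[0]+xc<-38); zc=clear-lo[1][s].min()
    lip=72-np.interp(-46,hi[0]+xc,hi[1]+zc)
    b=54+np.arange(0)
    print(phi,"c",(xc).round(1),zc.round(1),"headcorner",(lo[0,-1]+xc).round(1),(lo[1,-1]+zc).round(1),"lip",lip.round(1),"tail z",(lo[1,0]+zc).round(1),(hi[1,0]+zc).round(1))
    return xc,zc
for p in (30,28,26,24,20,16,12,8,4,0): chk(-69,p)
print(cradle()); T=T_tool(); xc,zc=chk(-69,27); a=np.radians(28)
for b in (90,0): print(b,delta(T,tgt((xc+b*np.cos(a))/1e3,(zc+b*np.sin(a))/1e3,27)))
E
```

```text
30 c -10.7 71.5 headcorner 49.7 89.0 lip 6.4 tail z 28.0 50.5
28 c -10.0 69.6 headcorner 50.9 85.0 lip 7.3 tail z 27.7 50.7
26 c -9.4 68.0 headcorner 52.1 81.3 lip 8.0 tail z 27.8 51.1
24 c -8.8 66.2 headcorner 53.0 77.3 lip 8.7 tail z 27.6 51.4
20 c -7.9 62.7 headcorner 54.5 69.5 lip 9.9 tail z 27.7 52.2
16 c -7.3 59.3 headcorner 55.4 61.7 lip 10.9 tail z 28.1 53.0
12 c -7.0 55.9 headcorner 55.7 54.0 lip 11.7 tail z 28.6 54.0
8 c -7.1 52.6 headcorner 55.4 46.3 lip 12.4 tail z 29.3 55.0
4 c -7.4 49.5 headcorner 54.5 38.8 lip 12.8 tail z 30.3 56.2
0 c -8.0 46.5 headcorner 53.0 31.5 lip 13.2 tail z 31.5 57.5
(array([-85.7,   7. , 184.7]), np.float64(0.05))
27 c -9.7 68.7 headcorner 51.5 83.0 lip 7.8 tail z 27.6 50.8
90 (array([ 65.9, -12.2, 172.3]), array([  1.6, -26.9,  -0.4]))
0 (array([107.7,  -9.9,  92.6]), array([  1.6, -26.9,  -0.4]))
```

>>> {"fn": "arm_command", "kwargs": {
  "plan": [
    [[0,-0.0025,0.029,0.3,0,0,0.0],[0,-0.0025,0.029,0.3,0,0,0.0],[0,-0.0025,0.029,0.3,0,0,0.0],[0,-0.0025,0.029,0.3,0,0,0.0],[0,-0.0025,0.029,0.4,0,0,0.0],[0,0,0,0,-5.4,0,0.0],[0,0,0,0,-5.4,0,0.0],[0,0,0,0,-5.4,0,0.0],[0,0,0,0,-5.4,0,0.0],[0,0,0,0,-5.3,0,0.0],[0,0,0,0,0,0,0.0]]
  ]
}}

```text
t: 9.58
tool_pos: [0.6015, -0.0299, 0.1277]
tool_rot: [-0.08, 1.098, 0.146]
contact_force: [-2.1, -0.6, -3.6]
opening: 0.0279
```

```bash
cat > go.py <<'E'
from plan import *
import sys
pose(); print(cradle()); xc,zc,phi=map(float,sys.argv[1:4]); print(delta(T_tool(),tgt(xc/1e3,zc/1e3,phi)))
E
python3 go.py 43.3 98.4 27
```

```text
t 9.58 pos [ 0.6015 -0.0299  0.1277] z [0.8805 0.1366 0.4539] x [ 0.4472  0.0781 -0.891 ] F [-2.1 -0.6 -3.6] op 0.0279
(array([ 49.7,   2.9, 159.9]), np.float64(26.7))
(array([ 51.8,  -3.8, -33.4]), array([ 0.2, -0.3, -0.6]))
```

>>> {"fn": "arm_command", "kwargs": {
  "plan": [
    [[0.017,-0.002,-0.011,0,0,-0.3,0.0],[0.017,-0.001,-0.011,0,0,-0.3,0.0],[0.017,-0.001,-0.011,0,0,0,0.0],[0,0,0,0,0,0,0.0]]
  ]
}}

```text
t: 9.92
tool_pos: [0.5968, -0.0343, 0.0687]
tool_rot: [-0.088, 1.1, 0.137]
contact_force: [-1.8, 0.9, -3.3]
opening: 0.0282
```

```bash
python3 go.py 43.3 98.4 27
python3 - <<'E'
from plan import *
T=T_tool()
s=get_image("scene"); w=get_image("wrist")
k=calibration("scene"); Mi=np.linalg.inv(c2w("scene"))
def pr(p):
    q=Mi@np.r_[p,1]; return np.array([k["fx"]*q[0]/q[2]+k["cx"],k["fy"]*q[1]/q[2]+k["cy"]])
o=pr([.53,-.04,.08])-[64,40]; o=o.astype(int)
a=cv2.resize(s[o[1]:o[1]+60,o[0]:o[0]+128],(640,300),interpolation=cv2.INTER_CUBIC)
u=np.array([np.cos(Y),np.sin(Y)])
pts=[T[:3,3]+T[:3,:3]@(C+[0.002,0,-.061]),T[:3,3]+T[:3,:3]@(C+[-.002,0,.061]),np.r_[P-.046*u,.072],np.r_[P+.061*u,.083]]
for p in pts: cv2.drawMarker(a,tuple(((pr(p)-o+.5)*5).astype(int).tolist()),(255,0,0),0,14)
b=cv2.resize(w,(480,300)); b=np.hstack([b,np.zeros((300,160,3),np.uint8)])
cv2.imwrite("pics/c5.png",np.vstack([a,b])[:,:,::-1])
E
```

```text
t 9.92 pos [ 0.5968 -0.0343  0.0687] z [0.8815 0.1389 0.4513] x [ 0.4464  0.0663 -0.8923] F [-1.8  0.9 -3.3] op 0.0282
(array([ 44.5,  -0.2, 101. ]), np.float64(26.53))
(array([ 1.7,  0.2, -1.9]), array([ 0.3, -0.5,  0.1]))
```

View pics/c5.png

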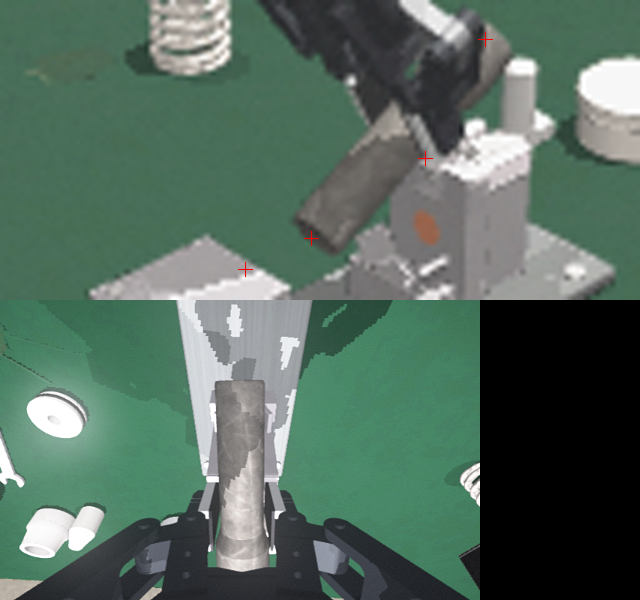

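Run:
```python
from plan import *
w=cv2.imread("pics/c5.png")
M=c2w("wrist");c=calibration("wrist"); u=np.array([np.cos(Y),np.sin(Y)])
def bp(px,z):
    d=M[:3,:3]@[(px[0]-c["cx"])/c["fx"],(px[1]-c["cy"])/c["fy"],1]; q=(M[:3,3]+d*(z-M[2,3])/d[2])[:2]-P; return (np.array([q@u,u[0]*q[1]-u[1]*q[0]])*1000).round(1)
for px in [(237,7),(413,7),(271,233),(376,233)]: print(px,bp(px,.01))
im=get_image("wrist")
for n in ["dock_seat","dock_tail_seat","dock_head_seat","end_stop","hood_lip","torch_tail","torch_head"]:
    for p,cf in mark("wrist",n):
        q=np.array(p[:2])-P; print(n,cf,(np.array([q@u,u[0]*q[1]-u[1]*q[0],p[2]])*1000).round(1))
cv2.imwrite("pics/w6.png",cv2.resize(im[0:300,160:480],(640,600),interpolation=cv2.INTER_CUBIC)[:,:,::-1])
```

```text
(237, 7) [-23.1 -44.8]
(413, 7) [-23.5  42.7]
(271, 233) [148.3 -45.2]
(376, 233) [147.3  43.6]
dock_seat 0.96 [ 3.5 -2.2 52.8]
torch_tail 0.87 [-3.3 -4.2 82.3]
torch_head 0.64 [ 99.8  -0.9 136.9]
```

View pics/w6.png

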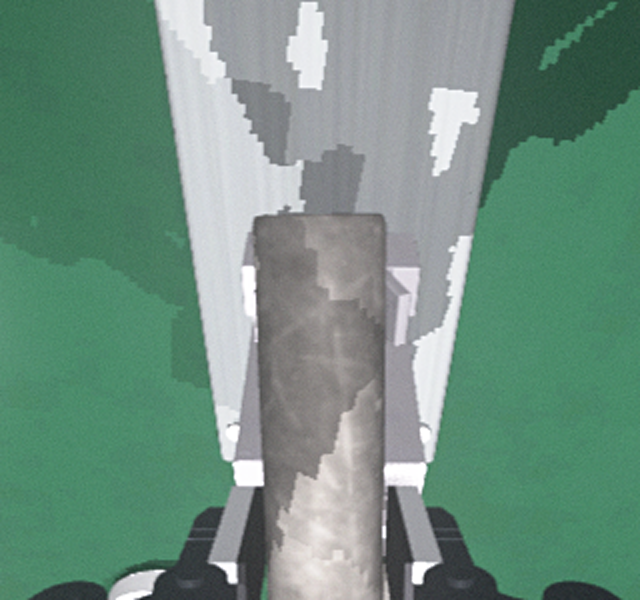

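The plate edges back-project to -45/+43 mm, so the cradle axis is within 1 mm of the fit. The torch tail (crop columns 257–385) is centred on it. Now I go in along the slope.

>>> {"fn": "arm_command", "kwargs": {
  "plan": [
    [[0.001,0,-0.014,0,-0.5,0,0.0],[0.001,0,-0.014,0,0,0,0.0],[0,0,-0.013,0,0,0,0.0],[0,0,0,0,0,0,0.0]]
  ]
}}

```text
t: 10.75
tool_pos: [0.5662, -0.0415, 0.0555]
tool_rot: [-0.091, 1.076, 0.134]
contact_force: [-0.5, 0.3, -2.3]
opening: 0.0282
```

```bash
python3 go.py -9.7 70 27
```

```text
t 10.75 pos [ 0.5662 -0.0415  0.0555] z [0.8705 0.1397 0.4719] x [ 0.4676  0.0645 -0.8816] F [-0.5  0.3 -2.3] op 0.0282
(array([12.4, -2.6, 87.1]), np.float64(27.86))
(array([  4.8,   3. , -28.2]), array([0.5, 0.9, 0.4]))
```

>>> {"fn": "arm_command", "kwargs": {
  "plan": [
    [[0.0048,0.003,0,0.5,0.9,0.4,0.0],[0,0,0,0,0,0,0.0]]
  ]
}}

```text
t: 10.92
tool_pos: [0.5685, -0.0384, 0.0518]
tool_rot: [-0.08, 1.093, 0.133]
contact_force: [-0.9, 0.4, -1.6]
opening: 0.0278
```

```bash
python3 go.py -9.7 70 27
```

```text
t 10.92 pos [ 0.5685 -0.0384  0.0518] z [0.8792 0.1302 0.4583] x [ 0.4531  0.0687 -0.8888] F [-0.9  0.4 -1.6] op 0.0278
(array([15.7, -0. , 83.9]), np.float64(26.98))
(array([  0.7,  -0.1, -28.9]), array([-0.2, -0. , -0. ]))
```

>>> {"fn": "arm_command", "kwargs": {
  "plan": [
    [[0.0005,0,-0.009,0,0,0,0.0],[0.0005,0,-0.009,0,0,0,0.0],[0,0,0,0,0,0,0.0]]
  ]
}}

```text
t: 11.17
tool_pos: [0.5556, -0.041, 0.0448]
tool_rot: [-0.082, 1.088, 0.133]
contact_force: [1.4, 0.9, -0.9]
opening: 0.0275
```

```bash
python3 go.py -9.7 70 27
```

```text
t 11.17 pos [ 0.5556 -0.041   0.0448] z [0.8769 0.1317 0.4623] x [ 0.4573  0.068  -0.8867] F [ 1.4  0.9 -0.9] op 0.0275
(array([ 2.4, -0.6, 76.7]), np.float64(27.24))
(array([  0.4,   0.7, -14. ]), array([-0. ,  0.2,  0.1]))
```

>>> {"fn": "arm_command", "kwargs": {
  "plan": [
    [[0.0003,0.0007,-0.008,0,0,0,0.0],[0.0003,0,-0.007,0,0,0,0.0],[0,0,0,0,0,0,0.0]]
  ]
}}

```text
t: 11.42
tool_pos: [0.5478, -0.0434, 0.0436]
tool_rot: [-0.081, 1.073, 0.13]
contact_force: [4.3, 2.5, 1.7]
opening: 0.0281
```

```bash
python3 go.py -8.5 65.5 22
```

```text
t 11.42 pos [ 0.5478 -0.0434  0.0436] z [0.8703 0.1292 0.4753] x [ 0.4707  0.0662 -0.8798] F [4.3 2.5 1.7] op 0.0281
(array([-6.2, -1.6, 75.2]), np.float64(28.08))
(array([  8.2,   1.8, -11. ]), array([-0.2,  6.1,  0.3]))
```

>>> {"fn": "arm_command", "kwargs": {
  "plan": [
    [[0.003,0.001,-0.004,0,2,0,0.0],[0.003,0.001,-0.004,0,2,0,0.0],[0.002,0,-0.003,0,2,0,0.0],[0,0,0,0,0,0,0.0]]
  ]
}}

```text
t: 11.75
tool_pos: [0.5462, -0.0444, 0.0375]
tool_rot: [-0.09, 1.166, 0.12]
contact_force: [4.8, 1.7, -2.1]
opening: 0.0278
```

```bash
python3 go.py -7.8 60 16
```

```text
t 11.75 pos [ 0.5462 -0.0444  0.0375] z [0.9107 0.1329 0.3911] x [ 0.3883  0.0473 -0.9203] F [ 4.8  1.7 -2.1] op 0.0278
(array([-4.8, -2.1, 71.5]), np.float64(22.72))
(array([ 10.3,   2.7, -12.1]), array([-0.3,  6.7,  0.6]))
```

>>> {"fn": "arm_command", "kwargs": {
  "plan": [
    [[0.003,0.001,-0.006,0,0,0,0.0],[0.004,0.001,-0.005,0,2,0,0.0],[0.004,0.001,-0.005,0,2,0.3,0.0],[0.003,0,-0.004,0,2,0.3,0.0],[0,0,0,0,0,0,0.0]]
  ]
}}

```text
t: 12.17
tool_pos: [0.5428, -0.0455, 0.0268]
tool_rot: [-0.093, 1.25, 0.119]
contact_force: [5.9, -0.2, -2.3]
opening: 0.028
```

```bash
python3 go.py -7.2 55 10
```

```text
t 12.17 pos [ 0.5428 -0.0455  0.0268] z [0.9401 0.135  0.3129] x [ 0.3105  0.039  -0.9498] F [ 5.9 -0.2 -2.3] op 0.028
(array([-5.4, -2.9, 62.8]), np.float64(17.93))
(array([ 7.7,  3.2, -9.9]), array([-0.4,  7.9,  0.4]))
```

>>> {"fn": "arm_command", "kwargs": {
  "plan": [
    [[0.003,0.002,-0.004,0,2.5,0,0.0],[0.003,0.0015,-0.004,0,2.5,0.2,0.0],[0.003,0.001,-0.004,0,2.5,0.2,0.0],[0,0,0,0,0,0,0.0]]
  ]
}}

```text
t: 12.5
tool_pos: [0.5383, -0.0458, 0.0175]
tool_rot: [-0.105, 1.372, 0.114]
contact_force: [5.0, 2.9, -3.5]
opening: 0.0282
```

```bash
python3 go.py -7.2 49.5 4
```

```text
t 12.5 pos [ 0.5383 -0.0458  0.0175] z [0.9708 0.1409 0.1943] x [ 0.1935  0.0196 -0.9809] F [ 5.   2.9 -3.5] op 0.0282
(array([-5.4, -2.4, 55.8]), np.float64(10.9))
(array([ 6.7,  2.8, -8. ]), array([-0.4,  6.9,  0.5]))
```

>>> {"fn": "arm_command", "kwargs": {
  "plan": [
    [[0.003,0.002,-0.004,-0.2,2.3,0.2,0.0],[0.003,0.001,-0.004,-0.2,2.3,0.2,0.0],[0.003,0.001,-0.003,0,2.3,0.2,0.0],[0,0,0,0,0,0,0.0]]
  ]
}}

```text
t: 12.83
tool_pos: [0.533, -0.0454, 0.0081]
tool_rot: [-0.117, 1.485, 0.119]
contact_force: [3.2, 1.8, -2.4]
opening: 0.0279
```

```bash
python3 go.py -6 45.5 0
```

```text
t 12.83 pos [ 0.533  -0.0454  0.0081] z [0.9851 0.1509 0.0823] x [ 0.0822  0.0073 -0.9966] F [ 3.2  1.8 -2.4] op 0.0279
(array([-6.1, -1.4, 48.2]), np.float64(4.42))
(array([ 3.3,  1.6, -3.3]), array([0.1, 4.4, 0.3]))
```

>>> {"fn": "arm_command", "kwargs": {
  "plan": [
    [[0.002,0.0015,-0.002,0,2.2,0.2,0.0],[0.002,0,-0.001,0,2.2,0,0.0],[0.002,0,0.003,0,0,0,0.0],[0,0,0,0,0,0,0.0]]
  ]
}}

```text
t: 13.17
tool_pos: [0.533, -0.0447, 0.0029]
tool_rot: [-0.121, 1.565, 0.118]
contact_force: [3.2, 2.2, -0.5]
opening: 0.0278
```

```bash
python3 go.py 0 45 0
python3 - <<'E'
from plan import *
u=np.array([np.cos(Y),np.sin(Y)])
for cam in ["scene","wrist"]:
    im=get_image(cam); cv2.imwrite(f"pics/{cam}7.png",im[:,:,::-1])
    for n in ["torch_tail","torch_head","torch_center"]:
        for p,cf in mark(cam,n)[:1]:
            q=np.array(p[:2])-P; print(cam,n,cf,(np.array([q@u,u[0]*q[1]-u[1]*q[0],p[2]])*1000).round(1))
E
```

```text
t 13.17 pos [ 0.533  -0.0447  0.0029] z [0.9884 0.1516 0.0019] x [ 0.0023 -0.0023 -1.    ] F [ 3.2  2.2 -0.5] op 0.0278
(array([-2.7, -0.8, 43.9]), np.float64(-0.19))
(array([-1.1,  0.9,  2.9]), array([ 0.1, -0.2,  0.1]))
scene torch_head 0.6 [55.7  0.7 45.5]
scene torch_center 0.78 [-0.7 -3.7 46. ]
wrist torch_head 0.97 [57.8 -2.7 44.6]
wrist torch_center 0.97 [-2.6 -2.3 41.6]
```

>>> {"fn": "arm_command", "kwargs": {
  "plan": [
    [[0,0,0.002,0,0,0,0.0],[0,0,0,0,0,0,0.06],[0,0,0,0,0,0,0.06],[0,0,0,0,0,0,0.06],[0,0,0,0,0,0,0.06],[0,0,0,0,0,0,0.06]]
  ]
}}

```text
t: 14.07
tool_pos: [0.5309, -0.0454, -0.0005]
tool_rot: [-0.124, 1.572, 0.117]
contact_force: [0.4, 0.2, 0.2]
opening: 0.0597
```

Run:
```python
from plan import *
pose()
```

```text
t 14.07 pos [ 0.5309 -0.0454 -0.0005] z [ 0.9882  0.1532 -0.0052] x [-0.0045 -0.0049 -1.    ] F [0.4 0.2 0.2] op 0.0597
```

>>> {"fn": "arm_command", "kwargs": {
  "plan": [
    [[-0.02,0,0,0,0,0,0.06],[-0.04,0,0,0,0,0,0.06],[-0.04,0,0,0,0,0,0.06],[-0.04,0,0,0,0,0,0.0],[-0.01,0,0.03,0,0,0,0.0],[0,0,0.03,0,0,0,0.0],[0,0,0.03,0,0,0,0.0],[0,0,0.03,0,0,0,0.0],[0,0,0.025,0,0,0,0.0],[0,0,0,0,0,0,0.0]]
  ]
}}

```text
t: 14.9
tool_pos: [0.6767, -0.0224, 0.1527]
tool_rot: [-0.124, 1.577, 0.115]
contact_force: [-0.8, 0.2, 0.6]
opening: -0.0
```

```bash
cat > look.py <<'E'
from plan import *
import sys
T=pose(); u=np.array([np.cos(Y),np.sin(Y)]); d=T[:2,3]-P; print("tcp cradle",(np.array([d@u,u[0]*d[1]-u[1]*d[0],T[2,3]])*1000).round(1))
for cam in ["scene","wrist"]:
    im=get_image(cam); cv2.imwrite(f"pics/{cam}_{sys.argv[1]}.png",im[:,:,::-1])
    for n in ["torch_tail","torch_head","torch_center","bolt_knob","dock_head_seat"]:
        for p,cf in mark(cam,n)[:1]:
            q=np.array(p[:2])-P; print(cam,n,cf,(np.array([q@u,u[0]*q[1]-u[1]*q[0],p[2]])*1000).round(1))
a=cv2.imread(f"pics/scene_{sys.argv[1]}.png"); b=cv2.imread(f"pics/wrist_{sys.argv[1]}.png")
k=calibration("scene"); q=np.linalg.inv(c2w("scene"))@np.r_[P,.06,1]; i=int(k["fx"]*q[0]/q[2]+k["cx"]); j=int(k["fy"]*q[1]/q[2]+k["cy"])
cv2.imwrite(f"pics/l_{sys.argv[1]}.png",np.vstack([cv2.resize(a[j-32:j+28,i-50:i+78],(640,300),interpolation=cv2.INTER_CUBIC),np.hstack([cv2.resize(b,(480,300)),np.zeros((300,160,3),np.uint8)])]))
E
python3 look.py a
```

```text
t 14.9 pos [ 0.6767 -0.0224  0.1527] z [ 0.9884  0.1518 -0.0096] x [-0.0088 -0.0063 -0.9999] F [-0.8  0.2  0.6] op -0.0
tcp cradle [152.4  -0.4 152.7]
scene torch_tail 0.83 [-58.5  -3.   41.7]
scene torch_head 0.65 [59.1 -2.  44.7]
scene torch_center 0.81 [-1.3 -1.8 45.9]
scene bolt_knob 0.55 [121.1   2.5 110.8]
scene dock_head_seat 0.87 [61.5  0.5 47.8]
wrist torch_head 0.65 [63.7  1.5 45.9]
wrist bolt_knob 0.55 [121.4   2.1 109.7]
wrist dock_head_seat 0.58 [118.5   0.4 109.8]
```

View pics/l_a.png

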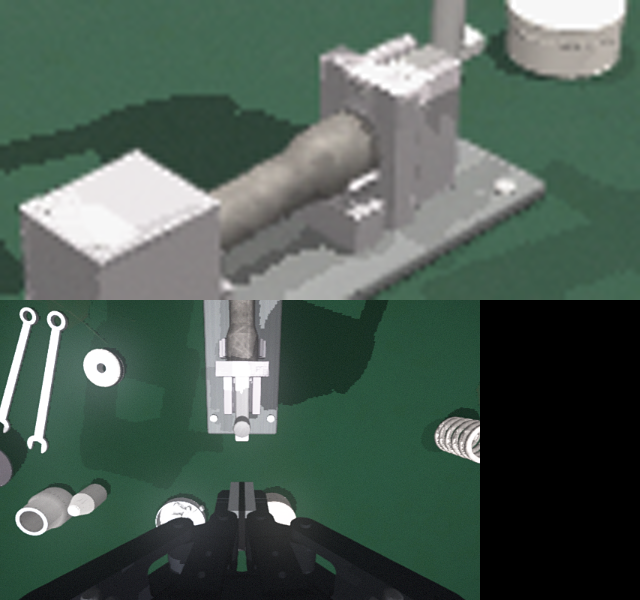

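The torch lies in both saddles with its head against the stop at (370,150). The knob stands at about cradle x 121, in the wrist view at (242,430), in line with the fingers at (241,490). Next I lower behind it.

>>> {"fn": "arm_command", "kwargs": {
  "plan": [
    [[0.03,0.001,0,0,-0.5,0,0.0],[0.03,0,0,0,0,0,0.0],[0.025,0,0,0,0,0,0.0],[0.006,0,0,0,0,0,0.0],[0,0,0,0,0,0,0.0]]
  ]
}}

```text
t: 15.92
tool_pos: [0.6757, -0.023, 0.0643]
tool_rot: [-0.124, 1.56, 0.113]
contact_force: [0.8, -0.3, 0.7]
opening: 0.0002
```

```bash
cat > st.py <<'E'
from plan import *
T=pose(); u=np.array([np.cos(Y),np.sin(Y)]); d=T[:2,3]-P; print("tcp cradle",(np.array([d@u,u[0]*d[1]-u[1]*d[0],T[2,3]])*1000).round(1))
E
python3 st.py
```

```text
t 15.92 pos [ 0.6757 -0.023   0.0643] z [0.9886 0.1506 0.0068] x [ 0.0078 -0.0063 -0.9999] F [ 0.8 -0.3  0.7] op 0.0002
tcp cradle [151.2  -0.8  64.3]
```

>>> {"fn": "arm_command", "kwargs": {
  "plan": [
    [[0.004,0.001,-0.008,0,0,0,0.0],[0.001,0,-0.008,0,0,0,0.0],[0,0,-0.008,0,0,0,0.0],[0,0,-0.006,0,0,0,0.0],[0,0,-0.005,0,0,0,0.0],[0,0,0,0,0,0,0.0]]
  ]
}}

```text
t: 16.42
tool_pos: [0.6415, -0.0277, 0.0649]
tool_rot: [-0.125, 1.549, 0.112]
contact_force: [-0.2, 1.2, 0.1]
opening: 0.0002
```

```bash
python3 st.py
```

```text
t 16.42 pos [ 0.6415 -0.0277  0.0649] z [0.9884 0.1507 0.0175] x [ 0.0187 -0.0067 -0.9998] F [-0.2  1.2  0.1] op 0.0002
tcp cradle [116.8  -0.4  64.9]
```

>>> {"fn": "arm_command", "kwargs": {
  "plan": [
    [[0.002,0,-0.005,0,0.8,0,0.0],[0.001,0,-0.004,0,0,0,0.0],[0,0,-0.003,0,0,0,0.0],[0,0,0,0,0,0,0.0]]
  ]
}}

```text
t: 16.75
tool_pos: [0.6307, -0.0297, 0.0648]
tool_rot: [-0.126, 1.558, 0.111]
contact_force: [3.0, 1.3, -0.8]
opening: 0.0001
```

```bash
python3 st.py; python3 look.py b
```

```text
t 16.75 pos [ 0.6307 -0.0297  0.0648] z [0.9886 0.1504 0.0085] x [ 0.01   -0.0091 -0.9999] F [ 3.   1.3 -0.8] op 0.0001
tcp cradle [105.8  -0.7  64.8]
t 16.75 pos [ 0.6307 -0.0297  0.0648] z [0.9886 0.1504 0.0085] x [ 0.01   -0.0091 -0.9999] F [ 3.   1.3 -0.8] op 0.0001
tcp cradle [105.8  -0.7  64.8]
scene torch_tail 0.69 [-61.9  -2.8  40.5]
scene torch_head 0.94 [61.3  0.3 41.3]
scene torch_center 0.84 [-0.9 -2.9 46.8]
scene bolt_knob 0.52 [ 86.2  -1.2 109.8]
scene dock_head_seat 0.57 [63.3  1.5 49.3]
wrist torch_center 0.6 [ 2.5 -2.5 40.2]
wrist bolt_knob 0.94 [ 88.8   0.1 110.1]
wrist dock_head_seat 0.96 [57.5 -3.  43.5]
```

View pics/l_b.png

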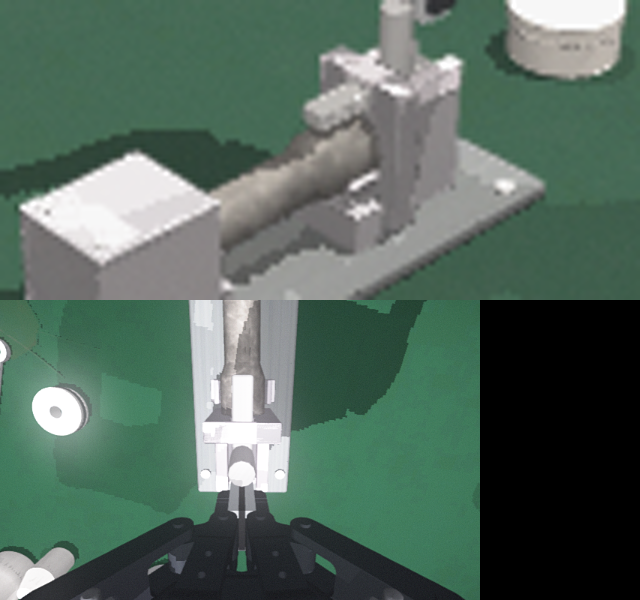

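The bolt is over the head, with its nose at (310,115). The knob is at about 86–89 against 85 when home, so I push on until it firmly stops.

>>> {"fn": "arm_command", "kwargs": {
  "plan": [
    [[0,0,-0.004,0,0,0,0.0],[0,0,-0.004,0,0,0,0.0]]
  ]
}}

```text
t: 17.52
tool_pos: [0.6311, -0.0297, 0.0655]
tool_rot: [-0.124, 1.537, 0.11]
contact_force: [19.8, 3.2, -13.0]
opening: -0.0001
```

```bash
python3 st.py
```

```text
t 17.52 pos [ 0.6311 -0.0297  0.0655] z [0.9883 0.1496 0.03  ] x [ 0.0313 -0.0067 -0.9995] F [ 19.8   3.2 -13. ] op -0.0001
tcp cradle [106.1  -0.8  65.5]
```

The bolt is on a firm stop at 20 N with no further motion. I back off, raise and check.

>>> {"fn": "arm_command", "kwargs": {
  "plan": [
    [[0,0,0.01,0,0,0,0.0],[0,0,0.02,0,0,0,0.0],[0,0,0.015,0,0,0,0.0],[-0.03,0,0,0,0,0,0.0],[-0.03,0,0,0,0,0,0.0],[-0.03,0,0,0,0,0,0.0],[-0.02,0,0,0,0,0,0.0],[0,0,0,0,0,0,0.0]]
  ]
}}

```text
t: 18.18
tool_pos: [0.6691, -0.0224, 0.1737]
tool_rot: [-0.124, 1.552, 0.111]
contact_force: [0.4, 0.3, 1.4]
opening: 0.0004
```

```bash
python3 look.py c
python3 - <<'E'
from h import *
get_image("top")
for n in ["torch_tail","torch_head","tin_center","coil_center","piston_center"]: print(n,mark("top",n))
E
```

```text
t 18.18 pos [ 0.6691 -0.0224  0.1737] z [0.9886 0.1497 0.0149] x [ 0.0162 -0.007  -0.9998] F [0.4 0.3 1.4] op 0.0004
tcp cradle [144.9   0.7 173.7]
scene torch_tail 0.9 [-61.4  -2.5  43.3]
scene torch_head 0.7 [60.4 -0.4 45.5]
scene torch_center 0.71 [ 0.5 -2.7 45. ]
scene bolt_knob 0.75 [ 82.7   0.  108.2]
scene dock_head_seat 0.94 [63.9  2.3 48.3]
wrist torch_head 0.87 [58.9  1.4 43.8]
wrist torch_center 0.63 [ 5.1 -4.6 41.6]
wrist bolt_knob 0.57 [ 84.8   1.9 109.5]
wrist dock_head_seat 0.95 [57.2 -3.1 47. ]
torch_tail []
torch_head []
tin_center [([0.4341, -0.2551, 0.0135], 0.6)]
coil_center [([0.6299, 0.2504, 0.0211], 0.72)]
piston_center [([0.6179, -0.1996, 0.0059], 0.78), ([0.4344, -0.2574, 0.0155], 0.26)]
```

Everything checks: torch centre at about 0 mm, height 45, and knob at 83–85 mm, so the bolt is home. I hand in the job.

```bash
python3 -c "
from h import *
print(finish_job()); pose()"
```

```text
the job is handed in; nothing more can be done
None
the job is handed in; nothing more can be done
```

The torch is seated in the cradle with the keeper bolt home over its head, and I handed the job in at about 18 s of the 51 s allowed.

**What happened**
- The first grasp closed on nothing. The camera views showed the real fingertips about 30 mm short of the reported TCP, which disagrees with the interface text. I allowed for that and the second grasp held.
- I put the tail in under the hood at about 27°, pressed the spring contact by an estimated 12–16 mm and tipped the head down. After I released the torch, its head moved up against the end stop.
- With the bolt still withdrawn (knob at about 121 mm), I checked that the torch lay in both saddles. I then pushed the knob until it stopped firmly at about 20 N and backed off.

**Last checks, from the networks (good to about 4 mm)**
- **Torch:** the tail read -61 mm and the head 59–60 mm along the cradle against ±60 mm when seated, at heights of about 43 and 44–46 mm. The wrist camera put the torch centre about 5 mm off along the cradle and 5 mm to the side, while the scene camera put it at 0.5 mm and -2.7 mm.
- **Bolt:** the knob read 83–85 mm against 85 mm when fully home.
- **Bystanders:** the tin, coil and piston were within about 5 mm of their first readings.
- **Not measured:** the plunger value could not be read directly. I infer it from the torch position. My last picture was refused because the 12-picture limit was reached, so the final state was not confirmed by eye.

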